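Cradle the valve tube and present its ball

TASK

On the assembly bench, gently lay the upright aluminium tube on its side in the two-yoke cradle, open mouth towards the rubber pad and closed foot close to the end stop, and let go of it. Then pick up the ball tray by its handle and carry it, without letting the loose steel ball roll out of its pocket, until the tray's middle is above the middle of the rubber pad. Finish while still holding the tray there, level and still, about 10 cm above the pad, ready for the fitter to take the ball, with the fan, the screwdriver and the finished module left where they were.

Things in the scene. Friction and masses are not known exactly. Their poses are not given: they have to be found in the camera images.
- tube: plain aluminium tube, 28 mm outside diameter, 110 mm long, about 130 g, at first standing upright on the bench on its closed foot with its open mouth (a dark bore) on top. Origin at the centre of the foot's face; its z axis runs along the tube from foot to mouth.
- tube_mid (a point): centre of the tube, on its axis half way along (55 mm from either end); also its centre of mass.
- tube_mouth (a point): centre of the tube's open mouth, the end face 110 mm from the foot.
- cradle: aluminium cradle fixed to the bench: 70 x 124 x 6 mm base plate, two V yokes (90 degree grooves along the cradle's y axis, 14 mm thick, 62 mm wide, tops 48 mm above the bench) at y = -38 and +38 mm; between them a 62 mm gap for fingers, only the base plate below. The -y end is open and faces the pad. Origin on the bench under the middle between the yokes, z up.
- stop (a point): middle of the inner face of the end stop, a plate 60 mm wide, 8 mm thick, top 56 mm above the bench, across the cradle's +y end, 59 mm from its middle. The tube's foot belongs at this end, with about 4 mm of play.
- cradle_seat (a point): where the tube's centre lies when it is seated in the cradle: midway between the yokes, 45 mm above the bench, on the axis of the laid tube.
- pad (a point): centre of the top of the flat black rubber pad, 80 x 80 x 2 mm, fixed on the bench 160 mm from the cradle's middle, off its open (-y) end.
- tray: aluminium tray, a plate 150 (x) x 70 (y) x 9 mm, with an upright grey handle plate in the middle: 44 mm long (x), 12 mm thick (y), top 63 mm above the underside; pinch it across its thickness, about 45 mm up. Two round pockets 38 mm across, 4 mm deep, at x = +46 (holds the ball) and -46 mm (empty). Origin at the centre of the underside, z up. 280 g; starts turned any way.
- pocket (a point): where the ball's centre is when it lies in the middle of its pocket (46 mm along the tray's +x, 16 mm above its underside).
- ball_center (a point): centre of the loose steel ball, 22 mm diameter, about 44 g. It can roll about 10 mm any way inside its pocket and is held only by the 4 mm rim.
- module: bystander: finished module, two aluminium end plates with glass tubes between, 75 x 85 x 150 mm, standing; origin at the centre of its underside.
- fan: bystander: black axial fan lying flat, 92 x 92 x 25 mm; origin at the centre of its underside.
- screwdriver: bystander: screwdriver lying on the bench; origin near its middle.
Not all that is in view belongs to the job. Leave any green look-alike of the tray alone.

How it is judged (in metres and radians):
On the way:
1. the tube lies in both yokes of the cradle, mouth towards the pad, and is let go (x of tube_mid in the frame of cradle between -0.007 and 0.007 m and y of tube_mid in the frame of cradle between -0.016 and 0.01 m and z of tube_mid in the frame of cradle between 0.039 and 0.051 m and angle between the z axis of tube and the y axis of cradle, either way round below 0.12 rad and y of tube_mouth in the frame of cradle below -0.03 m and contact force between tube and the fingers below 0.1 N and linear speed of tube below 0.05 m/s), for 0.3 s.
At the end, for the whole second after the job is handed in: Tube released in the cradle, mouth to the pad: middle within 7 mm across, 6 mm in height, 16 mm along, axis within 0.12 rad. Tray held by the fingers alone, underside 60 to 150 mm above the bench, within 35 mm of the pad's middle, tilt under 0.1 rad, below 30 mm/s, ball in its pocket (all of step 1 and horizontal distance between tray and pad below 0.035 m and height (world z) of tray between 0.06 and 0.15 m and angle between tray's own z axis and vertical below 0.1 rad and linear speed of tray below 0.03 m/s and contact force between tray and the fingers above 1 N and contact force between tray and cradle below 0.1 N and contact force between tray and tube below 0.1 N and distance between ball_center and pocket below 0.022 m); the arm keeps its last pose, push and grip.
It fails at once if the ball leaves its pocket (not (distance between ball_center and pocket below 0.022 m)).
It fails at once if the tube is dropped, not laid (falls freely faster than 0.5 m/s, some 13 mm) (contact force between tube and the fingers below 0.1 N and linear speed of tube above 0.5 m/s).
It fails at once if a bystander is moved more than 30 mm (distance of any of module, fan, screwdriver from where it was at the start of the episode above 0.03 m).
It also fails if it takes over 66 s, if anything falls off the work surface, if the arm or the gripper's body presses on something with over 40 N, if the wrist force passes 120 N, or if a joint passes its speed limit or range.

ROBOT

A 6-joint arm with a two-finger parallel gripper is mounted at the origin on the work surface. World frame = base frame: x ahead of the robot, y to its left, z up, the work surface at z = 0. Lengths are in mm, angles in degrees, forces in N, time in s.
With the tool pointing down it reaches from about 375 to 975 mm from the base axis. Payload 3.8 kg.
Tool frame: the origin (TCP) lies on the centre line of the jaws, within the pads' length; the fingertips stand r.tip_extent ahead of it and the grasp point (between the pads) lies 3 mm ahead of it (r.tip_extent is the distance from the TCP to the fingertips, in mm); z points along the fingers, y is the line along which they close (so a half turn about z gives the same grasp; the last joint's range is limited). The gripper opens to 88 mm and grips with 3 to 60 N. Pads are 18 mm wide; open, the fingers measure 123 mm over their backs; the gripper's body (75 mm by 187 mm) begins 45 mm behind the grasp point.
Start: joints at [63.318, 15.12, 91.902, -0, 72.978, -2.114], TCP at [280.649, 613.885, 260.706] pointing down, gripper open.
Joint ranges: [-150.88, 150.88], [-54.13, 125.18], [17.81, 147.31], [-75.09, 255.09], [0, 152.58], [-146.25, 146.25]. Speed limits (degrees/s): [147.25, 147.25, 180, 180, 180, 180].

INTERFACE

Orientations are given as a 3x3 rotation matrix whose columns are the frame's x, y, z axes.
In Python, from plant import r gives the robot as it stands. The module is installed in compiled form; this text tells all that it offers.
- The arm moves only by the shell command python3 -m inch 'ROWS' [FORCE]. ROWS is JSON, a list of rows, each a list of 3 entries, a list of its own where there are three numbers: the turn, a rotation vector about the tool's x, y, z in rad, then the shift along the tool's x, y, z in cm, then the closure in counts, from 0 (fully open) to 255 (shut). In form: [[[wx, wy, wz], [x, y, z], claw], ...]. A call has 1 to 12 rows; each row shifts and turns the commanded pose from where the row before left it, along the tool's axes as they then stand; what a row does not reach is not made up. A row lasts 1/12 s, in which the tool goes at most 41.7 mm and 7.16 degrees, less where a joint would pass 70% of its speed; a pose out of reach is approached as far as the arm can. A call is refused whole if a number of a shift passes 4.17 or a number of a turn 0.125, either way. A call with a gripper value outside its range is refused whole. The fingers move at their own pace and stop on an object; FORCE is the grip in N (left out, the last holds). Time passes only in rows, so rows that do not move let the fingers close. It gives the time, the measured TCP pose, the force, the opening and the grip force at its end, in the units of the state.
- r.sense(): the state, without advancing time (a new reading comes with each control period).
- r.snapshot(name): name is "side" or "top"; returns the picture (420x560x3 uint8, red, green, blue); there is no depth.
- r.calibration(name): a dict with "K" (3x3 intrinsics, pixels), "T" (4x4, takes a point from camera to world coordinates). Camera axes: x right, y down, z forward; pixel columns grow to the right and rows downward; lengths in mm; the calibration is good to about 2 mm. A picture is of the moment at which its call begins. calibration takes no time and is no camera call.
- r.job_done(): hands the job in; it is judged then, once.
Trained networks look in the newest picture that a camera, given by its name, has taken for a name from the list of things; names that differ only in an ending like _2 or _b are one class to them, and where a whole thing is asked for, a point or a joint stands for the part that bears it (a point fixed in the world has none). Each returns a list of dicts, best first, with "conf" (0 to 1); they miss things now and then, are a little off and sometimes report something else, mostly with a low value. They report only what shows in the picture. A call takes as long as a camera call. They do not tell look-alikes from the thing itself.
- r.look_for(camera, query): "location" ([column, row] in pixels, amid what is visible of it).
- r.regions_of(camera, query): "pixels" (420x560 bool, what is visible of it) and "location" ([column, row] in pixels, amid what is visible of it).
The state is a dict: "t": time; "joint_pos": joint angles; "qvel": joint speeds; "joint_torque": joint torques, N m; "tool_pos": TCP position; "eef_rot": TCP orientation; "ft_force": force on the tool from outside, world axes, zero at the start; "ft_torque": the same for the moment, N m; "opening": finger opening in mm; "grasp_force": force on a finger pad.
Only numpy, scipy, OpenCV 4.12 (cv2) and the standard library are available. Lean on these libraries where they do the work, as an engineer would, in place of code of your own. Each camera call takes 0.05 s, during which the arm holds its last target. There are 200 camera calls.

## Working session

There is one attempt and no reset: what is moved stays moved. The work goes in short steps, Python scripts to look and compute and a shell command to move; the robot and the scene stay as the last step left them, time stands still between calls to the robot, and variables do not carry over. Pictures are saved under pics/ and viewed, at most 10 in all, crops included, and the job is handed in when it is done.

```bash
mkdir -p pics; python3 - <<'E'
from plant import r
import cv2,numpy as np
s=r.sense();print(s,r.tip_extent)
for c in("side","top"):
    im=r.snapshot(c);cv2.imwrite(f"pics/{c}0.png",im[...,::-1]);np.save(f"{c}.npy",im)
    k=r.calibration(c);print(c,np.round(k["K"],1).tolist(),np.round(k["T"],3).tolist())
    for q in("tube","tube_mouth","cradle","stop","pad","tray","pocket","ball_center","module","fan","screwdriver"):
        print(q,[(np.round(d["location"],1).tolist(),round(d["conf"],2)) for d in r.look_for(c,q)][:4])
E
```

```text
{'t': 0.0, 'joint_pos': array([ 6.33175082e+01,  1.51674492e+01,  9.19786874e+01, -6.09329898e-04,
        7.29778320e+01, -2.11552333e+00]), 'qvel': array([ 0.03952107, -0.03535489,  0.07030415,  0.01174548, -0.01831599,
        0.04586449]), 'joint_torque': array([-1.84365985e-03, -5.02110600e+01, -3.56872594e+01,  7.27245840e-02,
        2.92891252e-02, -1.64693620e-04]), 'tool_pos': array([280.36416188, 613.31038725, 259.43224987]), 'eef_rot': array([[-9.09477213e-01,  4.15752658e-01, -9.62496243e-04],
       [ 4.15753766e-01,  9.09475151e-01, -1.93781409e-03],
       [ 6.97150592e-05, -2.16255919e-03, -9.99997659e-01]]), 'ft_force': array([0.36574413, 0.40372756, 0.19423781]), 'ft_torque': array([ 0.05765398, -0.03726892,  0.00270975]), 'grasp_force': 0.0, 'opening': 88.152924948325} 22.0
side [[380.2, 0.0, 271.0], [0.0, 380.2, 212.9], [0.0, 0.0, 1.0]] [[-0.98, -0.148, 0.134, 431.501], [-0.2, 0.73, -0.654, 573.77], [-0.001, -0.668, -0.745, 918.911], [0.0, 0.0, 0.0, 1.0]]
tube [([259.4, 363.1], 0.91)]
tube_mouth [([260.7, 366.4], 0.67)]
cradle []
stop [([282.1, 293.1], 0.87), ([2
[... 349 characters left out ...]
0.0, 1.0]] [[0.002, -0.991, 0.133, 392.604], [-1.0, -0.002, 0.004, -157.59], [-0.004, -0.133, -0.991, 1540.799], [0.0, 0.0, 0.0, 1.0]]
tube [([128.1, 236.7], 0.72), ([429.7, 264.7], 0.6)]
tube_mouth [([127.4, 237.0], 0.6)]
cradle [([211.8, 241.2], 0.69), ([327.2, 228.8], 0.65)]
stop [([210.2, 242.2], 0.81)]
pad [([212.2, 241.1], 0.74), ([128.1, 236.9], 0.34)]
tray [([392.8, 209.1], 0.94), ([320.4, 291.8], 0.94), ([325.4, 230.5], 0.9), ([128.2, 239.8], 0.29)]
pocket [([390.4, 208.1], 0.96), ([317.0, 295.4], 0.77), ([324.0, 229.4], 0.67)]
ball_center [([329.0, 246.6], 0.46), ([209.9, 242.5], 0.36)]
module [([431.0, 263.7], 0.8)]
fan [([267.6, 165.2], 0.73)]
screwdriver [([179.2, 145.3], 0.66)]
```

```bash
python3 -c "
import cv2,numpy as np
a=cv2.imread('pics/side0.png');b=cv2.imread('pics/top0.png')
cv2.imwrite('pics/both.png',cv2.resize(np.vstack([a,b]),(800,600)) if 0 else np.hstack([cv2.resize(a,(400,300)),cv2.resize(b,(400,300))]))"
```

```text
(no output)
```

View pics/top0.png

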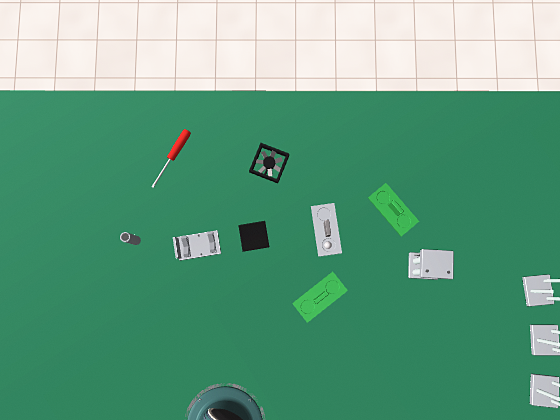

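View pics/side0.png

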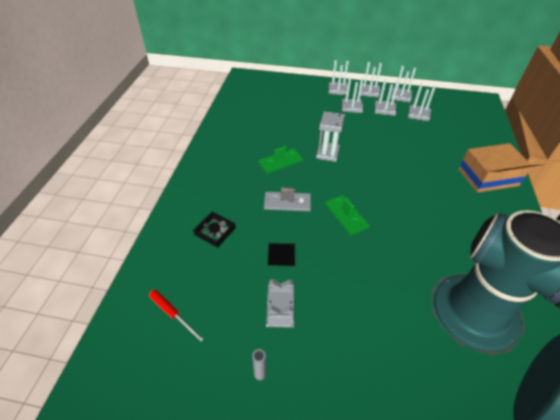

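The tray candidates in the top picture are the grey one at (325,230) with the ball near (327,245), and green ones at (393,209) and (321,297). The grey one fits, since the green look-alikes must be left alone. I'll fit silhouettes and confirm with a crop.

```bash
cat > h.py <<'E'
from plant import r
import numpy as np, cv2
from scipy.optimize import minimize
CAL={c:r.calibration(c) for c in("side","top")}
def proj(c,P):
    k=CAL[c];Ti=np.linalg.inv(k["T"]);p=np.atleast_2d(P)@Ti[:3,:3].T+Ti[:3,3]
    q=p@k["K"].T;return q[:,:2]/q[:,2:]
def ray(c,uv,z):
    k=CAL[c];d=k["T"][:3,:3]@np.linalg.solve(k["K"],[uv[0],uv[1],1]);o=k["T"][:3,3]
    return o+d*(z-o[2])/d[2]
def box(x0,x1,y0,y1,z0,z1): return np.array([[x,y,z] for x in(x0,x1) for y in(y0,y1) for z in(z0,z1)],float)
a=np.linspace(0,2*np.pi,24,endpoint=False)
TUBE=[np.array([[14*np.cos(t),14*np.sin(t),z] for t in a for z in(0,110)])]
def yoke(y): return [np.array([[x,yy,z] for yy in(y-7,y+7) for x,z in q]) for q in (((-31,6),(-31,48),(-23,48),(0,25),(0,6)),((31,6),(31,48),(23,48),(0,25),(0,6)))]
CRADLE=[box(-35,35,-62,62,0,6),*yoke(-38),*yoke(38),box(-30,30,59,67,0,56)]
PAD=[box(-40,40,-40,40,0,2)]
TRAY=[box(-75,75,-35,35,0,9),box(-22,22,-6,6,9,63)]
def sil(c,parts,x,y,yaw,S=4):
    m=np.zeros((420*S,560*S),np.uint8);C,Sn=np.cos(yaw),np.sin(yaw);R=np.array([[C,-Sn,0],[Sn,C,0],[0,0,1]])
    for p in parts:
        q=proj(c,p@R.T+[x,y,0]);cv2.fillConvexPoly(m,cv2.convexHull(((q+.5)*S*16).astype(np.int32)),255,shift=4)
    return cv2.resize(m,(560,420),interpolation=cv2.INTER_AREA)/255.
def fit(parts,masks,x0,s=(15,15,.15)):
    f=lambda v:sum(np.abs(sil(c,parts,*v)-m).sum() for c,m in masks.items())
    X=np.array(x0,float)
    for sc in (1,.3): 
        sim=np.vstack([X,*(X+np.diag(np.array(s)*sc))]);X=minimize(f,X,method="Nelder-Mead",options=dict(initial_simplex=sim,maxfev=150)).x
    return X,f(X),[m.sum() for m in masks.values()]
def near(c,m,P,rad):
    u=proj(c,P)[0];g=np.mgrid[:420,:560];return m*(np.hypot(g[1]-u[0],g[0]-u[1])<rad)
E
cat > m.py <<'E'
from h import *
im={c:np.load(c+".npy").astype(float) for c in CAL}
grey={c:((i.max(2)-i.min(2))<28)&(i.max(2)>45)|((i.min(2)>110)&(i.max(2)-i.min(2)<50)) for c,i in im.items()}
black={c:i.max(2)<45 for c,i in im.items()}
cp,pp,tp,up=[ray("top",q,z) for q,z in(((197,246),20),((254,236),2),((326,229),5),((128,238),110))]
print(cp,pp,tp,up)
nt={"tube":TUBE,"cradle":CRADLE,"pad":PAD,"tray":TRAY}
for n,p0,yaw,rad in(("tube",up,0,32),("cradle",cp,-np.pi/2+1.57*2,32),("pad",pp,0,26),("tray",tp,np.pi,38)):
    g=black if n=="pad" else grey
    for cs in(("top",),("side",),("top","side")):
        m={}
        for c in cs:
            k=near(c,g[c],[p0[0],p0[1],25 if n!="pad" else 0],rad).astype(np.uint8)
            l,L,st,_=cv2.connectedComponentsWithStats(k);b=1+np.argmax(st[1:,4])
            m[c]=cv2.morphologyEx((L==b).astype(np.uint8),cv2.MORPH_CLOSE,np.ones((7,7)))
            if n!="tube" or 1: m[c]=m[c].astype(float)
        v,e,ar=fit(nt[n],m,(p0[0],p0[1],yaw));print(n,cs,np.round(v[:2],1),round(np.degrees(v[2]),1),round(e),ar)
E
python3 m.py; python3 -c "
import cv2
b=cv2.imread('pics/top0.png')[170:320,110:350];cv2.imwrite('pics/crop.png',cv2.resize(b,(800,500),interpolation=cv2.INTER_CUBIC))"
```

```text
[503.96165814  85.42994652  20.        ] [535.08223767 -79.14786541   2.        ] [ 555.85775157 -291.26525313    5.        ] [518.99008123 260.85941528 110.        ]
tube ('top',) [523.5 271.4] 8.5 16 [np.float64(183.0)]
tube ('side',) [522.3 269.7] 4.4 29 [np.float64(331.0)]
tube ('top', 'side') [522.5 270.3] 4.9 51 [np.float64(183.0), np.float64(331.0)]
cradle ('top',) [509.   82.2] 9.6 79 [np.float64(1078.0)]
cradle ('side',) [509.  79.] 9.6 39 [np.float64(1209.0)]
cradle ('top', 'side') [509.   80.2] 9.3 134 [np.float64(1078.0), np.float64(1209.0)]
pad ('top',) [536.4 -77.3] 9.5 44 [np.float64(704.0)]
pad ('side',) [537.1 -81.2] 11.6 75 [np.float64(538.0)]
pad ('top', 'side') [536.3 -77.5] 9.8 130 [np.float64(704.0), np.float64(538.0)]
tray ('top',) [ 556.1 -290.4] 188.0 37 [np.float64(1249.0)]
tray ('side',) [ 556.6 -293. ] 187.5 42 [np.float64(846.0)]
tray ('top', 'side') [ 556.1 -291. ] 188.1 94 [np.float64(1249.0), np.float64(846.0)]
```

View pics/crop.png

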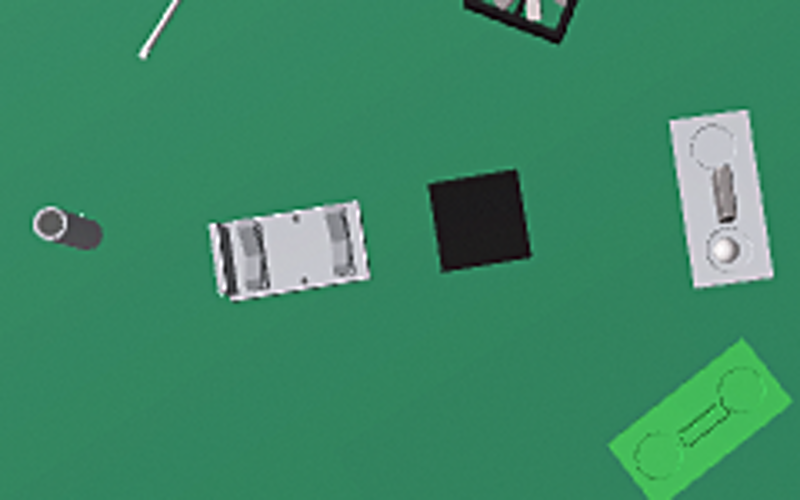

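The crop shows the grey tray at crop (720,200), ball at (725,250), handle at (724,193), so this is the one meant. The tray's +x points back toward the robot. The cradle's end stop is at its left end, crop (225,260), and the pad is at (480,220). Fitted positions: tube (522.5,270), cradle (509,80) at yaw 9.5°, pad (536,-78), tray (556,-291) at yaw 188°.

Plan: grasp the tube with the tool 30° below horizontal, pointing at −y. Then swing it 90° about the finger axis and lay it.

```bash
cat > p.py <<'E'
from plant import r
import numpy as np
from scipy.spatial.transform import Rotation as Ro
from scipy.linalg import logm,expm
C=np.array([509,80.,0]);yaw=np.radians(9.5);Rc=Ro.from_euler("z",yaw).as_matrix()
def Rt(phi,yw=None):  # tool y along cradle x, down, then leaned phi about cradle x
    B=Rc if yw is None else Ro.from_euler("z",np.radians(yw)).as_matrix()
    return B@Ro.from_euler("x",np.radians(phi)).as_matrix()@np.array([[0,1,0],[1,0,0],[0,0,-1.]])
def M(R,p): A=np.eye(4);A[:3,:3]=R;A[:3,3]=p;return A
def plan(p,R,N):
    s=r.sense();A=M(s["eef_rot"],s["tool_pos"]);u,_,v=np.linalg.svd(A[:3,:3]);A[:3,:3]=u@v
    D=np.linalg.inv(A)@M(R,p)
    E=expm(np.real(logm(D))/N)
    w=np.round(Ro.from_matrix(E[:3,:3]).as_rotvec(),4);t=np.round(E[:3,3]/10,3)
    print("t",round(s["t"],2),"q",np.round(s["joint_pos"],0),"pos",np.round(s["tool_pos"],1),"open",round(s["opening"],1),"gf",round(s["grasp_force"],1),"F",np.round(s["ft_force"],1))
    print("ROW",[w.tolist(),t.tolist()],"x",N)
    S=M(Ro.from_rotvec(w).as_matrix(),t*10);P=[A]
    for _ in range(N):P.append(P[-1]@S)
    print("path",[np.round(P[i][:3,3]).astype(int).tolist() for i in range(0,N+1,max(1,N//4))],"err deg",round(np.degrees(Ro.from_matrix(P[-1][:3,:3].T@R).magnitude()),2))
E
python3 -c "
from p import *
R=Rt(-60);print(R.round(2));plan(np.array([522.5,270.2,57])-123*R[:,2],R,24)"
```

```text
[[-0.08  0.99  0.14]
 [ 0.49  0.17 -0.85]
 [-0.87  0.   -0.5 ]]
t 1.2 q [63. 15. 92.  0. 73. -2.] pos [280.7 613.9 260.7] open 87.9 gf 0.0 F [-0.1 -0.  -0.1]
ROW [[0.0212, -0.04, 0.0368], [-1.006, 0.217, 1.241]] x 24
path [[281, 614, 261], [344, 589, 193], [408, 536, 143], [464, 462, 118], [505, 375, 119]] err deg 0.05
```

```bash
python3 -m inch '[[[0.021,-0.04,0.037],[-1.0,0.22,1.24],0],[[0.021,-0.04,0.037],[-1.0,0.22,1.24],0],[[0.021,-0.04,0.037],[-1.0,0.22,1.24],0],[[0.021,-0.04,0.037],[-1.0,0.22,1.24],0],[[0.021,-0.04,0.037],[-1.0,0.22,1.24],0],[[0.021,-0.04,0.037],[-1.0,0.22,1.24],0],[[0.021,-0.04,0.037],[-1.0,0.22,1.24],0],[[0.021,-0.04,0.037],[-1.0,0.22,1.24],0],[[0.021,-0.04,0.037],[-1.0,0.22,1.24],0],[[0.021,-0.04,0.037],[-1.0,0.22,1.24],0],[[0.021,-0.04,0.037],[-1.0,0.22,1.24],0],[[0.021,-0.04,0.037],[-1.0,0.22,1.24],0]]'
python3 -c "
from p import *
R=Rt(-60);plan(np.array([522.5,270.2,57])-123*R[:,2],R,12)"
```

```text
t: 2.2
tool_pos: [408.0, 536.9, 142.9]
eef_rot: [[-0.576, 0.789, 0.214], [0.649, 0.6, -0.467], [-0.497, -0.129, -0.858]]
ft_force: [0.3, 0.2, -0.0]
opening: 88.0
grasp_force: 0.0
t 2.2 q [ 62.  32.  87. -24.  82.  30.] pos [408.  536.9 142.9] open 88.0 gf 0.0 F [ 0.3  0.2 -0. ]
ROW [[0.0212, -0.04, 0.0363], [-1.011, 0.217, 1.241]] x 12
path [[408, 537, 143], [438, 502, 127], [464, 463, 118], [487, 420, 115], [505, 375, 119]] err deg 0.05
```

```bash
python3 -m inch '[[[0.021,-0.04,0.036],[-1.0,0.22,1.24],0],[[0.021,-0.04,0.036],[-1.0,0.22,1.24],0],[[0.021,-0.04,0.036],[-1.0,0.22,1.24],0],[[0.021,-0.04,0.036],[-1.0,0.22,1.24],0],[[0.021,-0.04,0.036],[-1.0,0.22,1.24],0],[[0.021,-0.04,0.036],[-1.0,0.22,1.24],0],[[0.021,-0.04,0.036],[-1.0,0.22,1.24],0],[[0.021,-0.04,0.036],[-1.0,0.22,1.24],0],[[0.021,-0.04,0.036],[-1.0,0.22,1.24],0],[[0.021,-0.04,0.036],[-1.0,0.22,1.24],0],[[0.021,-0.04,0.036],[-1.0,0.22,1.24],0],[[0.021,-0.04,0.036],[-1.0,0.22,1.24],0]]'
python3 -c "
from p import *
R=Rt(-60);plan(np.array([522.5,270.2,57])-3*R[:,2],R,10)"
```

```text
t: 3.2
tool_pos: [505.3, 376.3, 117.5]
eef_rot: [[-0.086, 0.985, 0.147], [0.493, 0.17, -0.853], [-0.866, -0.001, -0.5]]
ft_force: [-0.0, -0.3, 0.8]
opening: 88.3
grasp_force: 0.0
t 3.2 q [ 53.  43.  85. -40.  99.  54.] pos [505.3 376.3 117.5] open 88.3 gf 0.0 F [-0.  -0.3  0.8]
ROW [[0.0004, -0.0, 0.0003], [-0.014, -0.008, 1.203]] x 10
path [[505, 376, 117], [509, 356, 106], [512, 335, 94], [515, 314, 82], [519, 294, 70], [522, 273, 59]] err deg 0.03
```

```bash
python3 -m inch '[[[0,0,0],[0,0,1.2],0],[[0,0,0],[0,0,1.2],0],[[0,0,0],[0,0,1.2],0],[[0,0,0],[0,0,1.2],0],[[0,0,0],[0,0,1.2],0],[[0,0,0],[0,0,1.2],0],[[0,0,0],[0,0,1.2],0],[[0,0,0],[0,0,1.2],0],[[0,0,0],[0,0,1.2],0],[[0,0,0],[0,0,1.2],0],[[0,0,0],[0,0,0],0]]'
python3 - <<'E'
from h import *
ims=[]
for c,P in(("side",[522,270,55]),("top",[522,270,55])):
    im=r.snapshot(c)[...,::-1];u=proj(c,P)[0].astype(int)
    x0,y0=max(0,u[0]-60),max(0,min(u[1]-60,300));k=im[y0:y0+120,x0:x0+120].copy()
    ims.append(cv2.resize(k,(400,400),interpolation=cv2.INTER_CUBIC))
cv2.imwrite("pics/g1.png",np.hstack(ims))
E
```

```text
t: 4.12
tool_pos: [522.1, 271.7, 56.1]
eef_rot: [[-0.089, 0.985, 0.145], [0.492, 0.17, -0.854], [-0.866, -0.005, -0.5]]
ft_force: [0.3, -0.3, 0.8]
opening: 88.1
grasp_force: 0.0
```

View pics/g1.png

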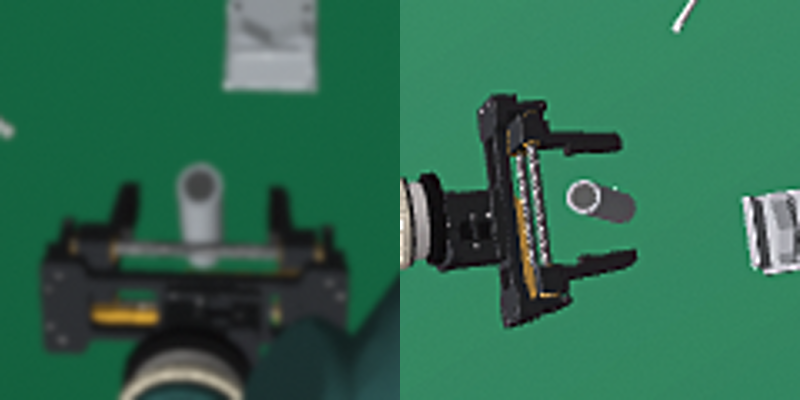

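The tube stands centred between the open fingers: side crop (200,200), top crop (600,200). I'll close on it.

```bash
python3 -m inch '[[[0,0,0],[0,0,0],200],[[0,0,0],[0,0,0],200],[[0,0,0],[0,0,0],200],[[0,0,0],[0,0,0],200],[[0,0,0],[0,0,0],200],[[0,0,0],[0,0,0],200],[[0,0,0],[0,0,0],200],[[0,0,0],[0,0,0],200],[[0,0,0],[0,0,0],200],[[0,0,0],[0,0,0],200]]' 25
```

```text
t: 5.05
tool_pos: [522.6, 274.4, 57.6]
eef_rot: [[-0.088, 0.985, 0.147], [0.494, 0.171, -0.853], [-0.865, -0.002, -0.501]]
ft_force: [0.7, 0.1, 0.4]
opening: 26.5
grasp_force: 25.0
```

```bash
python3 -m inch '[[[0,0,0],[-1.21,0,-0.7],200],[[0,0,0],[-1.21,0,-0.7],200],[[0,0,0],[-1.21,0,-0.7],200],[[0,0,0],[-1.21,0,-0.7],200],[[0,0,0],[-1.21,0,-0.7],200],[[0,0,0],[-1.21,0,-0.7],200],[[0,0,0],[0,0,0],200]]'
python3 -c "
from p import *
R=Rt(30);plan(C+Rc@[0,-2,115]-3*R[:,2],R,24)"
```

```text
t: 5.63
tool_pos: [524.2, 275.6, 145.8]
eef_rot: [[-0.083, 0.985, 0.15], [0.497, 0.172, -0.851], [-0.864, 0.004, -0.504]]
ft_force: [1.0, 1.6, -1.4]
opening: 27.0
grasp_force: 25.0
t 5.63 q [ 47.  35.  95. -44.  94.  52.] pos [524.2 275.6 145.8] open 27.0 gf 25.0 F [ 1.   1.6 -1.4]
ROW [[0.0002, 0.0653, 0.0003], [-0.821, -0.199, 0.382]] x 24
path [[524, 276, 146], [521, 225, 169], [518, 170, 172], [515, 118, 154], [510, 77, 118]] err deg 0.09
```

```bash
python3 -m inch '[[[0,0.065,0],[-0.82,-0.2,0.38],200],[[0,0.065,0],[-0.82,-0.2,0.38],200],[[0,0.065,0],[-0.82,-0.2,0.38],200],[[0,0.065,0],[-0.82,-0.2,0.38],200],[[0,0.065,0],[-0.82,-0.2,0.38],200],[[0,0.065,0],[-0.82,-0.2,0.38],200],[[0,0.065,0],[-0.82,-0.2,0.38],200],[[0,0.065,0],[-0.82,-0.2,0.38],200],[[0,0.065,0],[-0.82,-0.2,0.38],200],[[0,0.065,0],[-0.82,-0.2,0.38],200],[[0,0.065,0],[-0.82,-0.2,0.38],200],[[0,0.065,0],[-0.82,-0.2,0.38],200]]' &&
python3 -m inch '[[[0,0.065,0],[-0.82,-0.2,0.38],200],[[0,0.065,0],[-0.82,-0.2,0.38],200],[[0,0.065,0],[-0.82,-0.2,0.38],200],[[0,0.065,0],[-0.82,-0.2,0.38],200],[[0,0.065,0],[-0.82,-0.2,0.38],200],[[0,0.065,0],[-0.82,-0.2,0.38],200],[[0,0.065,0],[-0.82,-0.2,0.38],200],[[0,0.065,0],[-0.82,-0.2,0.38],200],[[0,0.065,0],[-0.82,-0.2,0.38],200],[[0,0.065,0],[-0.82,-0.2,0.38],200],[[0,0.065,0],[-0.82,-0.2,0.38],200],[[0,0.068,0],[-0.82,-0.2,0.38],200]]'
python3 - <<'E'
from h import *
from p import *
R=Rt(30);plan(C+Rc@[0,-2,75]-3*R[:,2],R,6)
ims=[]
for c in("side","top"):
    im=r.snapshot(c)[...,::-1];u=proj(c,[509,80,80])[0].astype(int)
    k=im[u[1]-60:u[1]+60,u[0]-60:u[0]+60];ims.append(cv2.resize(k,(400,400),interpolation=cv2.INTER_CUBIC))
cv2.imwrite("pics/g2.png",np.hstack(ims))
E
```

```text
t: 6.63
tool_pos: [516.6, 169.1, 168.5]
eef_rot: [[-0.166, 0.985, 0.043], [0.951, 0.172, -0.256], [-0.26, -0.001, -0.966]]
ft_force: [0.1, -0.4, -1.0]
opening: 27.0
grasp_force: 25.0
t: 7.63
tool_pos: [508.6, 74.7, 115.3]
eef_rot: [[-0.149, 0.985, -0.086], [0.855, 0.172, 0.489], [0.497, -0.001, -0.868]]
ft_force: [0.1, 0.6, -2.2]
opening: 27.0
grasp_force: 25.0
t 7.63 q [-11.  12. 118.  31.  66. -38.] pos [508.6  74.7 115.3] open 27.0 gf 25.0 F [ 0.1  0.6 -2.2]
ROW [[-0.0007, 0.0006, 0.0009], [-0.288, 0.021, 0.559]] x 6
path [[509, 75, 115], [509, 75, 109], [509, 75, 103], [509, 76, 96], [509, 76, 90], [509, 76, 84], [510, 77, 78]] err deg 0.01
```

View pics/g2.png

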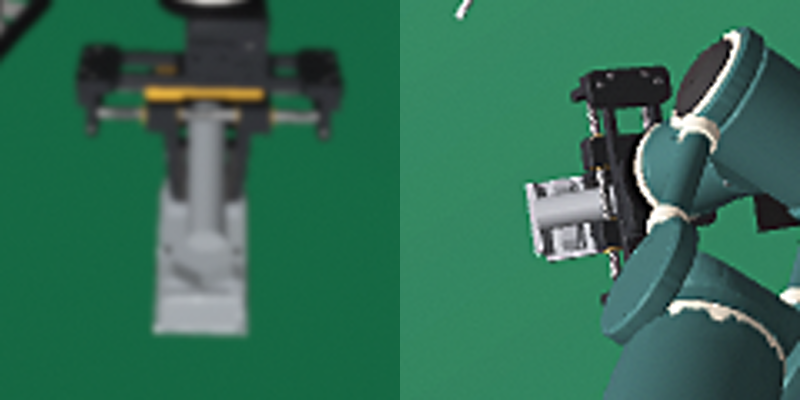

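The tube is level and in line with the cradle: side crop tube from (205,130) to the foot at (210,250), over the yokes. I'll lower it.

```bash
python3 -m inch '[[[0,0,0],[-0.29,0.02,0.56],200],[[0,0,0],[-0.29,0.02,0.56],200],[[0,0,0],[-0.29,0.02,0.56],200],[[0,0,0],[-0.29,0.02,0.56],200],[[0,0,0],[-0.29,0.02,0.56],200],[[0,0,0],[-0.29,0.02,0.56],200],[[0,0,0],[-0.2,0,0.35],200],[[0,0,0],[-0.2,0,0.35],200],[[0,0,0],[-0.2,0,0.35],200],[[0,0,0],[-0.2,0,0.35],200],[[0,0,0],[-0.2,0,0.35],200],[[0,0,0],[0,0,0],200]]'
python3 -c "
from p import *
R=Rt(30);plan(C+Rc@[0,-2,46]-3*R[:,2],R,6)"
python3 - <<'E'
from h import *
import numpy as np
im=r.snapshot("side");d=r.regions_of("side","tube")[:2]
s=r.sense();R=s["eef_rot"];c=s["tool_pos"]+3*R[:,2]
ax=R@np.array([-np.cos(np.radians(30)),0,-np.sin(np.radians(30))]) # expected foot->mouth
print(ax.round(3),"exp mid px",proj("side",c),"foot",proj("side",c-55*ax),"mouth",proj("side",c+55*ax))
for q in d: ys,xs=np.nonzero(q["pixels"]);print(q["conf"],q["location"],xs.min(),xs.max(),ys.min(),ys.max())
E
```

```text
t: 8.73
tool_pos: [509.1, 76.9, 56.3]
eef_rot: [[-0.147, 0.985, -0.087], [0.856, 0.171, 0.487], [0.495, -0.003, -0.869]]
ft_force: [-0.6, 0.5, -1.9]
opening: 26.9
grasp_force: 25.0
t 8.73 q [-11.  17. 119.  32.  60. -41.] pos [509.1  76.9  56.3] open 26.9 gf 25.0 F [-0.6  0.5 -1.9]
ROW [[-0.001, 0.001, 0.0007], [-0.069, 0.008, 0.108]] x 6
path [[509, 77, 56], [509, 77, 55], [509, 77, 54], [509, 77, 52], [509, 77, 51], [510, 77, 50], [510, 77, 49]] err deg 0.02
[ 0.171 -0.985  0.006] exp mid px [[280.39099474 292.20261543]] foot [[280.10933022 311.88901883]] mouth [[280.65241936 273.93084098]]
0.6 [281.3, 296.3] 275 286 271 314
0.48 [323.7, 111.7] 324 333 112 116
```

```bash
python3 -m inch '[[[0,0,0],[-0.065,0.01,0.11],200],[[0,0,0],[-0.065,0.01,0.11],200],[[0,0,0],[-0.065,0.01,0.11],200],[[0,0,0],[-0.065,0.01,0.11],200],[[0,0,0],[-0.065,0.01,0.11],200],[[0,0,0],[-0.065,0.01,0.11],200],[[0,0,0],[0,0,0],200],[[0,0,0],[0,0,0],200]]'
```

```text
t: 9.5
tool_pos: [510.1, 76.9, 49.3]
eef_rot: [[-0.148, 0.985, -0.087], [0.856, 0.171, 0.487], [0.495, -0.002, -0.869]]
ft_force: [0.3, -0.5, -1.9]
opening: 27.0
grasp_force: 25.0
```

Tube centre is about 46.7 mm high with no contact yet. I'll go on 1 mm at a time.

```bash
python3 -m inch '[[[0,0,0],[-0.025,0,0.045],200],[[0,0,0],[-0.025,0,0.045],200],[[0,0,0],[-0.025,0,0.045],200],[[0,0,0],[-0.025,0,0.045],200],[[0,0,0],[0,0,0],200],[[0,0,0],[0,0,0],200]]' && python3 -m inch '[[[0,0,0],[-0.025,0,0.045],200],[[0,0,0],[-0.025,0,0.045],200],[[0,0,0],[0,0,0],200],[[0,0,0],[0,0,0],200]]'
```

```text
t: 10.0
tool_pos: [510.2, 77.0, 48.5]
eef_rot: [[-0.149, 0.985, -0.087], [0.856, 0.172, 0.488], [0.496, -0.002, -0.869]]
ft_force: [-2.9, -1.8, 7.5]
opening: 26.8
grasp_force: 24.9
t: 10.33
tool_pos: [510.2, 77.0, 48.4]
eef_rot: [[-0.149, 0.985, -0.087], [0.855, 0.173, 0.488], [0.496, -0.002, -0.868]]
ft_force: [-5.1, -3.6, 13.0]
opening: 26.6
grasp_force: 24.9
```

```bash
python3 -m inch '[[[0,0,0],[0.01,0,-0.02],160],[[0,0,0],[0.01,0,-0.02],160],[[0,0,0],[0,0,0],140],[[0,0,0],[0,0,0],100],[[0,0,0],[0,0,0],80],[[0,0,0],[0,0,0],80],[[0,0,0],[0,0,0],80]]' && python3 -m inch '[[[0,0,0],[0,0,-0.8],80],[[0,0,0],[0,0,-1.2],80],[[0,0,0],[0,0,-1.2],80],[[0,0,0],[0,0,-1.2],80],[[0,0,0],[0,0,-1.2],40],[[0,0,0],[0,0,-1.2],0],[[0,0,0],[0,0,-1.2],0],[[0,0,0],[0,0,-1.2],0]]'
python3 - <<'E'
from h import *
from p import plan,Rt
ims=[]
for c in("side","top"):
    im=r.snapshot(c)[...,::-1];u=proj(c,[509,80,50])[0].astype(int)
    k=im[u[1]-60:u[1]+60,u[0]-60:u[0]+60];ims.append(cv2.resize(k,(400,400),interpolation=cv2.INTER_CUBIC))
cv2.imwrite("pics/g3.png",np.hstack(ims))
# tray: handle along tray x (yaw 188); tool y across it -> yaw of tool y = 98 or -82
for yw in(98,-82): plan(np.array([556.1,-291,170]),Rt(0,yw),24)
E
```

```text
t: 10.92
tool_pos: [510.0, 76.9, 46.6]
eef_rot: [[-0.148, 0.985, -0.087], [0.856, 0.172, 0.487], [0.495, -0.002, -0.869]]
ft_force: [0.0, -0.4, -0.1]
opening: 60.6
grasp_force: 0.0
t: 11.58
tool_pos: [518.4, 31.3, 128.2]
eef_rot: [[-0.148, 0.985, -0.086], [0.857, 0.171, 0.487], [0.494, -0.001, -0.869]]
ft_force: [-0.8, -0.6, 0.4]
opening: 84.9
grasp_force: 0.0
t 11.68 q [-15.  13. 115.  29.  69. -40.] pos [520.   30.8 129.1] open 88.1 gf 0.0 F [ 0.   0.1 -0.3]
ROW [[0.0166, -0.017, -0.0626], [-0.949, -1.035, -0.516]] x 24
path [[520, 31, 129], [482, -50, 129], [477, -139, 133], [503, -223, 146], [556, -291, 170]] err deg 0.08
t 11.68 q [-15.  13. 115.  29.  69. -40.] pos [520.   30.8 129.1] open 88.1 gf 0.0 F [ 0.   0.1 -0.3]
ROW [[-0.0171, -0.0167, 0.0652], [-1.047, 0.946, -0.539]] x 24
path [[520, 31, 129], [577, -39, 128], [603, -125, 131], [595, -214, 145], [556, -291, 170]] err deg 0.06
```

View pics/g3.png

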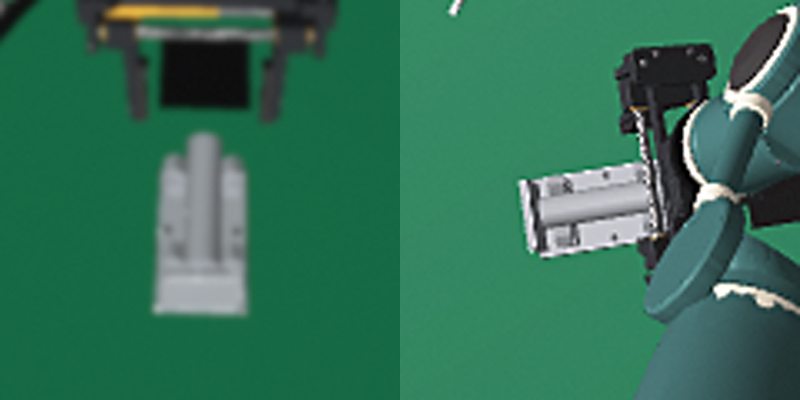

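The tube is seated in both yokes, foot at the stop: top crop (540,210) to (640,195). Next is the tray. The wrist reaches the −82° grasp with joint 6 well inside its range.

```bash
python3 -m inch '[[[-0.017,-0.017,0.065],[-1.05,0.95,-0.54],0],[[-0.017,-0.017,0.065],[-1.05,0.95,-0.54],0],[[-0.017,-0.017,0.065],[-1.05,0.95,-0.54],0],[[-0.017,-0.017,0.065],[-1.05,0.95,-0.54],0],[[-0.017,-0.017,0.065],[-1.05,0.95,-0.54],0],[[-0.017,-0.017,0.065],[-1.05,0.95,-0.54],0],[[-0.017,-0.017,0.065],[-1.05,0.95,-0.54],0],[[-0.017,-0.017,0.065],[-1.05,0.95,-0.54],0],[[-0.017,-0.017,0.065],[-1.05,0.95,-0.54],0],[[-0.017,-0.017,0.065],[-1.05,0.95,-0.54],0],[[-0.017,-0.017,0.065],[-1.05,0.95,-0.54],0],[[-0.017,-0.017,0.065],[-1.05,0.95,-0.54],0]]'
python3 -c "
from p import *
plan(np.array([556.1,-291,170]),Rt(0,-82),12)"
```

```text
t: 12.68
tool_pos: [601.5, -124.4, 128.0]
eef_rot: [[0.593, 0.803, 0.058], [0.766, -0.585, 0.266], [0.248, -0.113, -0.962]]
ft_force: [-0.0, 0.6, -0.2]
opening: 88.3
grasp_force: 0.0
t 12.68 q [-22.  16. 107.  18.  61.   6.] pos [ 601.5 -124.4  128. ] open 88.3 gf 0.0 F [-0.   0.6 -0.2]
ROW [[-0.0173, -0.0161, 0.0652], [-1.038, 0.955, -0.565]] x 12
path [[602, -124, 128], [602, -170, 134], [594, -213, 143], [579, -254, 155], [556, -291, 170]] err deg 0.04
```

```bash
python3 -m inch '[[[-0.017,-0.016,0.065],[-1.04,0.95,-0.56],0],[[-0.017,-0.016,0.065],[-1.04,0.95,-0.56],0],[[-0.017,-0.016,0.065],[-1.04,0.95,-0.56],0],[[-0.017,-0.016,0.065],[-1.04,0.95,-0.56],0],[[-0.017,-0.016,0.065],[-1.04,0.95,-0.56],0],[[-0.017,-0.016,0.065],[-1.04,0.95,-0.56],0],[[-0.017,-0.016,0.065],[-1.04,0.95,-0.56],0],[[-0.017,-0.016,0.065],[-1.04,0.95,-0.56],0],[[-0.017,-0.016,0.065],[-1.04,0.95,-0.56],0],[[-0.017,-0.016,0.065],[-1.04,0.95,-0.56],0],[[-0.017,-0.016,0.065],[-1.04,0.95,-0.56],0],[[-0.017,-0.016,0.065],[-1.04,0.95,-0.56],0],[[0,0,0],[0,0,0],0]]' || true
python3 -m inch '[[[-0.017,-0.016,0.065],[-1.04,0.95,-0.56],0],[[-0.017,-0.016,0.065],[-1.04,0.95,-0.56],0],[[-0.017,-0.016,0.065],[-1.04,0.95,-0.56],0],[[-0.017,-0.016,0.065],[-1.04,0.95,-0.56],0],[[-0.017,-0.016,0.065],[-1.04,0.95,-0.56],0],[[-0.017,-0.016,0.065],[-1.04,0.95,-0.56],0],[[-0.017,-0.016,0.065],[-1.04,0.95,-0.56],0],[[-0.017,-0.016,0.065],[-1.04,0.95,-0.56],0],[[-0.017,-0.016,0.065],[-1.04,0.95,-0.56],0],[[-0.017,-0.016,0.065],[-1.04,0.95,-0.56],0],[[-0.017,-0.016,0.065],[-1.04,0.95,-0.56],0],[[-0.017,-0.016,0.065],[-1.04,0.95,-0.56],0]]'
python3 -c "
from p import *
plan(np.array([556.1,-291,80]),Rt(0,-82),8)"
```

```text
t: 13.68
tool_pos: [555.8, -290.7, 169.2]
eef_rot: [[0.99, 0.141, -0.001], [0.141, -0.99, 0.003], [-0.0, -0.003, -1.0]]
ft_force: [-0.8, -0.6, -0.2]
opening: 88.0
grasp_force: 0.0
t 13.68 q [-30.  14. 103.   0.  63.  52.] pos [ 555.8 -290.7  169.2] open 88.0 gf 0.0 F [-0.8 -0.6 -0.2]
ROW [[-0.0004, 0.0, 0.0002], [0.004, 0.006, 1.115]] x 8
path [[556, -291, 169], [556, -291, 147], [556, -291, 125], [556, -291, 102], [556, -291, 80]] err deg 0.03$: bad value
```

```bash
python3 -m inch '[[[0,0,0],[0,0,1.1],0],[[0,0,0],[0,0,1.1],0],[[0,0,0],[0,0,1.1],0],[[0,0,0],[0,0,1.1],0],[[0,0,0],[0,0,1.1],0],[[0,0,0],[0,0,1.1],0],[[0,0,0],[0,0,1.1],0],[[0,0,0],[0,0,1.1],0],[[0,0,0],[0,0,1.1],0],[[0,0,0],[0,0,1.1],60],[[0,0,0],[0,0,1.1],100],[[0,0,0],[0,0,0],140]]' 15
python3 - <<'E'
from h import *
ims=[]
for c in("side","top"):
    im=r.snapshot(c)[...,::-1];u=proj(c,[556,-291,30])[0].astype(int)
    k=im[u[1]-50:u[1]+50,u[0]-50:u[0]+50];ims.append(cv2.resize(k,(400,400),interpolation=cv2.INTER_CUBIC))
cv2.imwrite("pics/g4.png",np.hstack(ims))
E
```

```text
t: 14.68
tool_pos: [555.0, -289.2, 45.8]
eef_rot: [[0.99, 0.144, -0.003], [0.144, -0.99, 0.006], [-0.002, -0.006, -1.0]]
ft_force: [-0.6, 0.7, -0.5]
opening: 70.2
grasp_force: 0.0
```

View pics/g4.png

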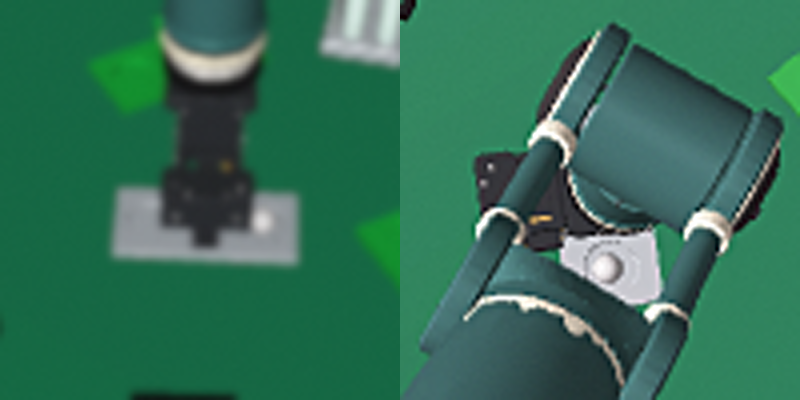

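The gripper straddles the handle in the tray's middle: side crop (205,225), ball at (262,220). I'll close gently.

```bash
python3 -m inch '[[[0,0,0],[0,0,0],170],[[0,0,0],[0,0,0],190],[[0,0,0],[0,0,0],196],[[0,0,0],[0,0,0],202],[[0,0,0],[0,0,0],207],[[0,0,0],[0,0,0],211],[[0,0,0],[0,0,0],215],[[0,0,0],[0,0,0],219],[[0,0,0],[0,0,0],223],[[0,0,0],[0,0,0],227],[[0,0,0],[0,0,0],235],[[0,0,0],[0,0,0],245]]' 10 && python3 -m inch '[[[0,0,0],[0,0,0],245],[[0,0,0],[0,0,0],250],[[0,0,0],[0,0,0],255],[[0,0,0],[0,0,0],255],[[0,0,0],[0,0,0],255]]' 40
```

```text
t: 15.78
tool_pos: [556.7, -290.0, 48.9]
eef_rot: [[0.99, 0.144, 0.001], [0.144, -0.99, 0.004], [0.002, -0.003, -1.0]]
ft_force: [-1.1, 0.5, 1.1]
opening: 11.7
grasp_force: 10.0
t: 16.2
tool_pos: [556.7, -290.0, 48.9]
eef_rot: [[0.99, 0.144, 0.001], [0.144, -0.99, 0.004], [0.002, -0.003, -1.0]]
ft_force: [-0.7, 1.7, 1.9]
opening: 11.8
grasp_force: 40.0
```

```bash
python3 -m inch '[[[0,0,0],[0,0,-0.3],255],[[0,0,0],[0,0,-0.6],255],[[0,0,0],[0,0,-0.9],255],[[0,0,0],[0,0,-1.1],255],[[0,0,0],[0,0,-1.2],255],[[0,0,0],[0,0,-1.2],255],[[0,0,0],[0,0,-1.2],255],[[0,0,0],[0,0,-1.1],255],[[0,0,0],[0,0,-1.0],255],[[0,0,0],[0,0,-0.8],255],[[0,0,0],[0,0,-0.5],255],[[0,0,0],[0,0,-0.3],255]]'
python3 -m inch '[[[0,0,0],[0,0,0],255],[[0,0,0],[0,0,0],255],[[0,0,0],[0,0,0],255],[[0,0,0],[0,0,0],255]]'
python3 -c "
from p import *
s=r.sense();plan(np.array([536,-78,s['tool_pos'][2]]),Rt(0,-82),24)"
```

```text
t: 17.2
tool_pos: [556.9, -290.6, 151.9]
eef_rot: [[0.99, 0.144, 0.002], [0.144, -0.99, 0.003], [0.003, -0.002, -1.0]]
ft_force: [0.1, -0.3, -2.5]
opening: 12.2
grasp_force: 40.0
t: 17.53
tool_pos: [556.1, -290.2, 149.9]
eef_rot: [[0.99, 0.144, -0.0], [0.144, -0.99, 0.004], [0.0, -0.004, -1.0]]
ft_force: [-0.2, 0.4, -3.9]
opening: 11.9
grasp_force: 40.0
t 17.53 q [-30.  15. 104.   0.  61.  52.] pos [ 556.1 -290.2  149.9] open 11.9 gf 40.0 F [-0.2  0.4 -3.9]
ROW [[-0.0002, -0.0, 0.0002], [0.043, -0.887, 0.002]] x 24
path [[556, -290, 150], [551, -237, 150], [546, -184, 150], [541, -131, 150], [536, -78, 150]] err deg 0.05
```

```bash
python3 -m inch '[[[0,0,0],[0,-0.1,0],255],[[0,0,0],[0,-0.2,0],255],[[0,0,0],[0,-0.3,0],255],[[0,0,0],[0,-0.4,0],255],[[0,0,0],[0.05,-0.5,0],255],[[0,0,0],[0.05,-0.6,0],255],[[0,0,0],[0.05,-0.7,0],255],[[0,0,0],[0.05,-0.8,0],255],[[0,0,0],[0.05,-0.9,0],255],[[0,0,0],[0.05,-1.0,0],255],[[0,0,0],[0.05,-1.1,0],255],[[0,0,0],[0.05,-1.15,0],255]]' &&
python3 -m inch '[[[0,0,0],[0.05,-1.15,0],255],[[0,0,0],[0.05,-1.15,0],255],[[0,0,0],[0.05,-1.15,0],255],[[0,0,0],[0.05,-1.15,0],255],[[0,0,0],[0.05,-1.15,0],255],[[0,0,0],[0.05,-1.15,0],255],[[0,0,0],[0.05,-1.1,0],255],[[0,0,0],[0.05,-1.0,0],255],[[0,0,0],[0.05,-0.9,0],255],[[0,0,0],[0.05,-0.8,0],255],[[0,0,0],[0.05,-0.7,0],255],[[0,0,0],[0.05,-0.6,0],255]]' &&
python3 -m inch '[[[0,0,0],[0,-0.5,0],255],[[0,0,0],[0,-0.4,0],255],[[0,0,0],[0,-0.3,0],255],[[0,0,0],[0,-0.2,0],255],[[0,0,0],[0,-0.1,0],255],[[0,0,0],[0,0,0],255],[[0,0,0],[0,0,0],255],[[0,0,0],[0,0,0],255],[[0,0,0],[0,0,0],255],[[0,0,0],[0,0,0],255],[[0,0,0],[0,0,0],255],[[0,0,0],[0,0,0],255]]'
python3 - <<'E'
from h import *
ims=[]
for c in("side","top"):
    im=r.snapshot(c)[...,::-1];u=proj(c,[530,-20,60])[0].astype(int)
    k=im[u[1]-70:u[1]+70,u[0]-70:u[0]+70];ims.append(cv2.resize(k,(400,400),interpolation=cv2.INTER_CUBIC))
cv2.imwrite("pics/g5.png",np.hstack(ims))
E
```

```text
t: 18.53
tool_pos: [549.2, -212.0, 151.2]
eef_rot: [[0.99, 0.144, 0.001], [0.144, -0.99, 0.003], [0.002, -0.003, -1.0]]
ft_force: [-0.1, -0.4, -3.0]
opening: 11.8
grasp_force: 40.0
t: 19.53
tool_pos: [538.0, -92.9, 151.5]
eef_rot: [[0.99, 0.144, 0.001], [0.144, -0.99, 0.003], [0.002, -0.003, -1.0]]
ft_force: [-0.1, 0.1, -2.7]
opening: 11.4
grasp_force: 40.0
t: 20.53
tool_pos: [535.8, -78.8, 151.5]
eef_rot: [[0.99, 0.144, 0.001], [0.144, -0.99, 0.003], [0.002, -0.003, -1.0]]
ft_force: [-0.5, -0.5, -2.5]
opening: 11.5
grasp_force: 40.0
```

View pics/g5.png

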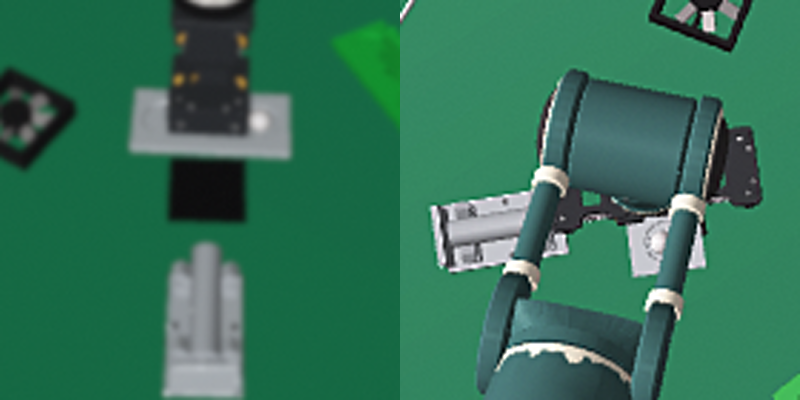

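The tray is level over the pad (side crop (212,122)), with the ball in its pocket at (260,122). The tube is still in the cradle at (205,300). I'm handing it in.

```bash
python3 -c "
from plant import r
print(r.job_done())"
```

```text
the job is handed in; nothing more can be done
None
```

I handed the job in at about 21 s of the 66 s; the system gave no verdict. The last pictures showed the tube released in both yokes, mouth to the pad, and the tray held level about 10 cm above the pad's middle with the ball in its pocket.

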